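Gauge in, lid held at 45 degrees: bun warming case

ROBOT

A 7-joint arm with a two-finger parallel gripper is mounted at the origin on the work surface. World frame = base frame: x ahead of the robot, y to its left, z up, the work surface at z = 0. Lengths are in m, angles in rad, forces in N, time in s.
With the tool pointing down it reaches from about 0.4 to 0.85 m from the base axis. Payload 10.4 kg.
Tool frame: the origin (TCP) lies at the very end of the fingers, on their centre line; the grasp point (between the pads) lies 19 mm behind it (r.pinch_z is the distance from the TCP to the grasp point, in m); z points along the fingers, y is the line along which they close (so a half turn about z gives the same grasp; the last joint's range is limited). The gripper opens to 87 mm and grips with 3 to 60 N. Pads are 19 mm wide; open, the fingers measure 117 mm over their backs; the gripper's body (75 mm by 190 mm) begins 51 mm behind the grasp point.
Start: joints at [1.229, 0.332, -0.065, 1.46, 0.022, 1.35, -0.088], TCP at [0.196, -0.594, 0.223] pointing down, gripper open.
Joint ranges: [-2.6, 2.6], [-0.5, 2.12], [-1.47, 1.34], [0.16, 2.42], [-1.27, 4.41], [0.06, 2.06], [-2.6, 2.6]. Speed limits (rad/s): [2.22, 2.22, 2.79, 2.79, 3.14, 3.14, 3.14].

INTERFACE

Orientations are given as a unit quaternion [x, y, z, w].
In Python, from bench import r, camera gives the robot as it stands. The module is installed in compiled form; this text tells all that it offers.
- The arm moves only by the shell command python3 -m pendant 'ROWS' [FORCE]. ROWS is JSON, a list of rows, each an object with "dp": the shift along the tool's x, y, z as a fraction of full scale, a list of three; "rotation": the turn, a rotation vector about the tool's x, y, z as a fraction of full scale, a list of three; "jaw": the opening, from 0 (shut) to 1 (fully open). A call has 1 to 8 rows; each row is the pose to reach, as a shift and turn from the pose commanded when the call began, along the tool's axes at that moment, turning the shorter way round; what a row does not reach only later rows make up. Full scale, the value 1, is 0.15 m for a shift and 2 pi rad for a turn. A row lasts 1/8 s, in which the tool goes at most 62.5 mm and 10.7 degrees, less where a joint would pass 70% of its speed; a pose out of reach is approached as far as the arm can. A call with a number of a shift or a turn outside -1 to 1 is refused whole. A call with a gripper value outside its range is refused whole. The fingers move at their own pace and stop on an object; FORCE is the grip in N (left out, the last holds). Time passes only in rows, so rows that repeat a pose let the fingers close. It gives the time, the measured TCP pose, the force, the opening and the grip force at its end, in the units of the state.
- r.read_state(): the state, without advancing time (a new reading comes with each control period).
- camera(name): name is "scene" or "top"; returns a dict with "image" (400x640x3 uint8, red, green, blue), "z_map" (400x640 float32, m along the optical axis (not along the pixel's ray), 0 where there is no reading), "mtx" (3x3 intrinsics, pixels), "distortion" ([k1, k2, p1, p2, k3] as OpenCV has them; the pictures are not rectified), "T" (4x4, takes a point from camera to world coordinates). Camera axes: x right, y down, z forward; pixel columns grow to the right and rows downward; lengths in m; the calibration is good to about 2 mm. A picture is of the moment at which its call begins.
- r.close_job(): hands the job in; it is judged then, once.
The state is a dict: "time": time; "joint_positions": joint angles; "joint_vel": joint speeds; "joint_torque": joint torques, N m; "ee_pos": TCP position; "eef_rot": TCP orientation; "ft_force": force on the tool from outside, world axes, zero at the start; "torque": the same for the moment, N m; "width": finger opening in m; "grip_force": force on a finger pad.
Only numpy, scipy, OpenCV 4.12 (cv2) and the standard library are available. Lean on these libraries where they do the work, as an engineer would, in place of code of your own. Each camera call takes 0.05 s, during which the arm holds its last target. There are 200 camera calls.

TASK

Get the bun warming case ready for loading. With its lid still shut, take the red temperature gauge from its steel rest and push its flat blade into the slot in the case's side ledge, fully home until the head's shoulders sit on the ledge, and let go of it. Then raise the clear lid, which drops shut if released, and finish while still holding it open at 45 degrees with the gripper, the gauge still in place and nothing else on the counter disturbed.

Things in the scene. Friction and masses are not known exactly. Their poses are not given: they have to be found in the camera images.
- case: bun warming case, fixed: wooden base 220 (x) x 260 (y) mm, clear walls to 120 mm height, rolls inside, hinged lid on top. Origin: centre of the underside; x points from the front (handle side, facing the robot) to the hinge, z up. Against its +y wall stands a wooden ledge, 60 x 80 mm, 120 mm high, with the gauge slot in its top between two yellow strips
- slot (a point): centre of the slot's mouth, in the top of the ledge (120 mm above the counter). The slot is 8 mm (case x) by 30 mm (case y), with bevelled edges, and 45 mm deep
- lid_hinge (a point): middle of the lid's hinge line, on the case's rear top edge, 120 mm above the counter; the line runs along the case's y
- lid (a joint): lid opening angle in rad: 0 shut (level), growing as its front edge rises; stops at 1.2. 45 degrees is 0.785. The lid is a clear panel in a dark frame, 220 x 260 x 6 mm, about 0.35 kg, on a nearly free hinge: it drops shut when let go
- lid_handle (a point): middle of the lid's orange handle: a round bar 12 mm thick along the case's y, between posts 120 mm apart, its centre 44 mm above the lid's top, near the front edge. Lid shut: 195 mm in front of (case -x) and 50 mm above the hinge line; it turns with the lid about that line (radius 201 mm). Nothing else is within 30 mm of the bar between its posts
- gauge: temperature gauge, 82 mm high, about 90 g: flat steel blade 4 (its x) x 26 (its y) x 40 mm long, pointing down, under a red head 16 (x) x 46 (y) x 42 mm high with a white dial on both flat faces. Origin: tip of the blade; z up to the head. Same either way round. Starts upright and loose in its rest, shoulders on the rest's top
- gauge_shoulder (a point): on the gauge's axis at the underside of the head (the shoulders), 40 mm above the blade's tip; fully home, it coincides with the slot's mouth
- rest: fixed steel block, 60 x 80 mm and 50 mm high, holding the gauge in a slot 9 x 31 mm (its x, y) in its top. Origin: centre of the underside
- mug: bystander: blue mug, 76 mm across, 85 mm high with a side handle; origin: centre of its underside
- tongs: bystander: steel bread tongs lying flat, 200 mm long, 19 mm high; origin: centre of its underside
- jar: bystander: amber jar with a brass lid, 60 mm across, 90 mm high; origin: centre of its underside
- plate: bystander: white plate, 150 mm across; origin: centre of its underside
- bun: bystander: round bun on the plate, 68 mm across, 37 mm high; origin: centre of its underside
- ticket: bystander: blank white price ticket upright in a wooden foot, 30 x 70 mm, 57 mm high; origin: centre of its underside
- shaker: bystander: glass sugar shaker, 52 mm across, 120 mm high; origin: centre of its underside

How it is judged:
On the way, in this order (a step that is already met when the one before it is completed fails the run):
1. the gauge is fully home in the case's slot and let go, the lid still shut (distance between gauge_shoulder and slot below 0.006 m and angle between gauge's own z axis and vertical below 0.1 rad and angle between the x axis of gauge and the x axis of case, either way round below 0.2 rad and contact force between gauge and the fingers below 0.1 N and value of joint lid below 0.08 rad), for 0.2 s.
2. the lid is held in the gripper at 45 degrees (value of joint lid between 0.698 and 0.873 rad and contact force between lid and the fingers above 0.3 N), for 0.3 s.
At the end, for the whole second after the job is handed in: the lid stands still at 45 degrees (within 5 degrees) and the gripper's fingers are touching and carrying it (over 0.3 N); the gauge is in the slot untouched, upright, its shoulders within 6 mm of the slot's mouth; no bystander is more than 30 mm from where it stood (all of step 2 and distance between gauge_shoulder and slot below 0.006 m and angle between gauge's own z axis and vertical below 0.1 rad and angle between the x axis of gauge and the x axis of case, either way round below 0.2 rad and velocity of joint lid between -0.05 and 0.05 rad/s and contact force between gauge and the fingers below 0.1 N and distance of each of mug, tongs, jar, plate, bun, ticket, shaker from where it was at the start of the episode below 0.03 m); the arm keeps its last pose, push and grip.
It fails at once if a bystander is pushed more than 30 mm from its place (distance of any of mug, tongs, jar, plate, bun, ticket, shaker from where it was at the start of the episode above 0.03 m).
It also fails if it takes over 62 s, if anything falls off the work surface, if the arm or the gripper's body presses on something with over 40 N, if the wrist force passes 120 N, or if a joint passes its speed limit or range.

## Working session

There is one attempt and no reset: what is moved stays moved. The work goes in short steps, Python scripts to look and compute and a shell command to move; the robot and the scene stay as the last step left them, time stands still between calls to the robot, and variables do not carry over. Pictures are saved under pics/ and viewed, at most 10 in all, crops included, and the job is handed in when it is done.

```bash
mkdir -p pics
python3 - <<'E'
from bench import r,camera
import cv2,numpy as np,pickle
for n in("scene","top"):
    c=camera(n);cv2.imwrite(f"pics/{n}0.png",c["image"][:,:,::-1]);pickle.dump(c,open(f"{n}0.pkl","wb"))
    print(n,c["mtx"].round(1).tolist(),c["distortion"],c["T"].round(3).tolist())
s=r.read_state();print(s,r.pinch_z)
E
```

```text
scene [[514.1, 0.0, 317.3], [0.0, 514.1, 199.1], [0.0, 0.0, 1.0]] [-0.1690142  0.         0.         0.         0.       ] [[-0.159, 0.645, -0.747, 1.671], [0.987, 0.113, -0.112, 0.132], [0.012, -0.756, -0.655, 1.096], [0.0, 0.0, 0.0, 1.0]]
top [[464.5, 0.0, 322.2], [0.0, 464.5, 201.0], [0.0, 0.0, 1.0]] [-0.03527497  0.          0.          0.          0.        ] [[0.01, -0.985, 0.172, 0.373], [-1.0, -0.008, 0.012, -0.028], [-0.01, -0.172, -0.985, 1.334], [0.0, 0.0, 0.0, 1.0]]
{'time': 0.1, 'joint_positions': array([ 1.22938332,  0.33277604, -0.06471706,  1.46083488,  0.02163639,
        1.34991446, -0.08849111]), 'joint_vel': array([-3.39901572e-05, -4.34148597e-04,  1.02972036e-03, -2.80803186e-03,
       -1.34645582e-03, -6.76952223e-04,  5.70013435e-04]), 'joint_torque': array([ 2.61481589e-03, -6.24550867e+01,  2.54450395e-02, -3.90716457e+01,
       -6.13144878e-02,  3.67199583e-02,  4.16887065e-05]), 'ee_pos': array([ 0.19578773, -0.59318357,  0.22186466]), 'eef_rot': array([ 9.87317368e-01,  1.58757779e-01, -1.40462890e-04, -6.01844898e-04]), 'ft_force': array([-1.15242977,  1.33269752, -0.96254496]), 'torque': array([-0.00072959, -0.01730788, -0.00749068]), 'grip_force': 0.0, 'width': 0.08705349994371321} 0.0187
```

View pics/scene0.png

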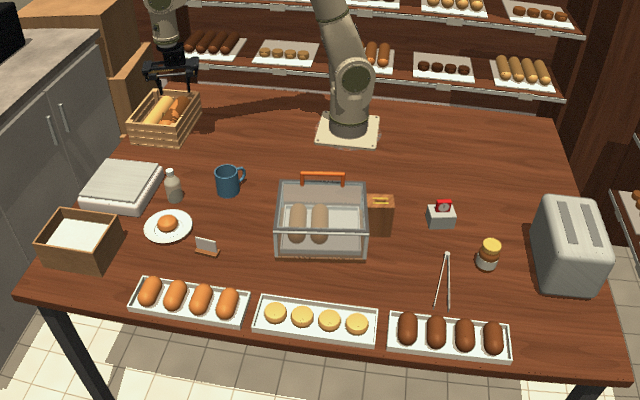

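View pics/top0.png

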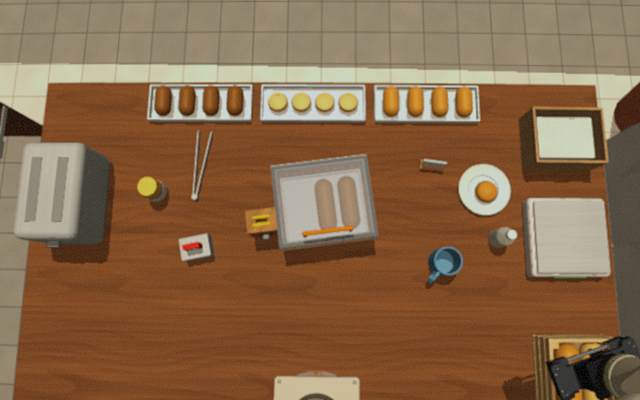

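The scene view shows the handle at about (323,178), the ledge with its slot at (381,201), and the red gauge at (444,206). In the top view the gauge is at (193,247), the yellow slot strips at (261,221), and the handle at (329,231). I'll measure these next with colour masks and rays.

```bash
cat > h.py <<'E'
import cv2,numpy as np,pickle
from scipy.spatial.transform import Rotation as R
def load(n):return pickle.load(open(n+".pkl","rb"))
def ray(c,p):
    u=cv2.undistortPoints(np.array(p,float).reshape(-1,1,2),c["mtx"],c["distortion"])[:,0]
    return c["T"][:3,3],np.c_[u,np.ones(len(u))]@c["T"][:3,:3].T
def plane(c,p,z):
    o,d=ray(c,p);return o+d*((z-o[2])/d[:,2])[:,None]
def tri(c1,p1,c2,p2):
    o1,d1=ray(c1,[p1]);o2,d2=ray(c2,[p2]);d1=d1[0]/np.linalg.norm(d1);d2=d2[0]/np.linalg.norm(d2)
    s=np.linalg.lstsq(np.c_[d1,-d2],o2-o1,rcond=None)[0];a=o1+s[0]*d1;b=o2+s[1]*d2
    return (a+b)/2,np.linalg.norm(a-b)
def cloud(c,m):
    v,u=np.nonzero(m&(c["z_map"]>0));o,d=ray(c,np.c_[u,v]);return o+d*c["z_map"][v,u][:,None]
def mask(c,box,h0,h1,s=120,v=60):
    hsv=cv2.cvtColor(c["image"],cv2.COLOR_RGB2HSV);H=hsv[...,0].astype(int)
    m=((H>=h0)&(H<=h1)) if h0<=h1 else ((H>=h0)|(H<=h1))
    m=m&(hsv[...,1]>=s)&(hsv[...,2]>=v);b=np.zeros_like(m);x0,y0,x1,y1=box;b[y0:y1,x0:x1]=1;return m&b
E
python3 - <<'E'
from h import *
B={"red":((172,232,215,265),(425,195,465,220),170,5,150,90),"yel":((243,208,280,235),(368,190,398,214),20,32,150,150),"orange":((295,220,362,242),(295,165,350,190),5,15,180,120)}
T,S=load("top0"),load("scene0")
for k,(bt,bs,*a) in B.items():
    cen=[]
    for c,b,n in((T,bt,'t'),(S,bs,'s')):
        m=mask(c,b,*a);v,u=np.nonzero(m);cen.append((u.mean(),v.mean()))
        P=cloud(c,m);rect=cv2.minAreaRect(np.c_[u,v].astype(np.float32))
        print(k,n,len(u),np.round(cen[-1],1),"rect",np.round(rect[0],1),np.round(rect[1],1),round(rect[2],1),"cloud med",np.median(P,0).round(3),"min",P.min(0).round(3),"max",P.max(0).round(3))
    print("tri",tri(T,cen[0],S,cen[1]))
ct=T["image"][195:270,165:385,::-1];cs=S["image"][165:260,265:470,::-1]
ct=cv2.resize(ct,None,fx=3.6,fy=3.6,interpolation=2);cs=cv2.resize(cs,(792,320),interpolation=2)
w=800;im=np.zeros((600,800,3),np.uint8);im[:ct.shape[0],:ct.shape[1]]=ct;im[275:275+cs.shape[0],:792]=cs
cv2.imwrite("pics/c1.png",im)
E
```

```text
red t 90 [191.1 245.8] rect [191.1 245.8] [ 5.5 16.7] 78.7 cloud med [0.465 0.337 0.091] min [0.456 0.318 0.077] max [0.475 0.36  0.098]
red s 100 [443. 203.] rect [443.5 205. ] [12. 15.] 90.0 cloud med [0.467 0.338 0.086] min [ 0.341  0.317 -0.007] max [0.481 0.381 0.095]
tri (array([0.46586474, 0.33855383, 0.08232212]), np.float64(0.004202788070778908))
yel t 122 [260.5 219.9] rect [260.5 219.8] [10.9 18.2] 82.9 cloud med [0.538 0.148 0.12 ] min [0.517 0.124 0.115] max [0.549 0.175 0.127]
yel s 52 [380.  200.7] rect [380.5 200. ] [ 6. 15.] 90.0 cloud med [0.533 0.145 0.12 ] min [0.514 0.124 0.107] max [0.547 0.169 0.124]
tri (array([0.53327231, 0.1471734 , 0.12080061]), np.float64(0.003379981893523349))
orange t 51 [328.4 230.4] rect [327.5 230.3] [ 4.4 49.6] 83.5 cloud med [ 0.502 -0.034  0.175] min [ 0.489 -0.089  0.153] max [0.513 0.033 0.179]
orange s 253 [322.1 174.9] rect [321.9 178.2] [44.2 14.7] 1.4 cloud med [ 0.5   -0.033  0.171] min [ 0.259 -0.137 -0.005] max [0.518 0.034 0.18 ]
tri (array([ 0.50185319, -0.03023099,  0.16689511]), np.float64(0.0002529961423435202))
```

View pics/c1.png

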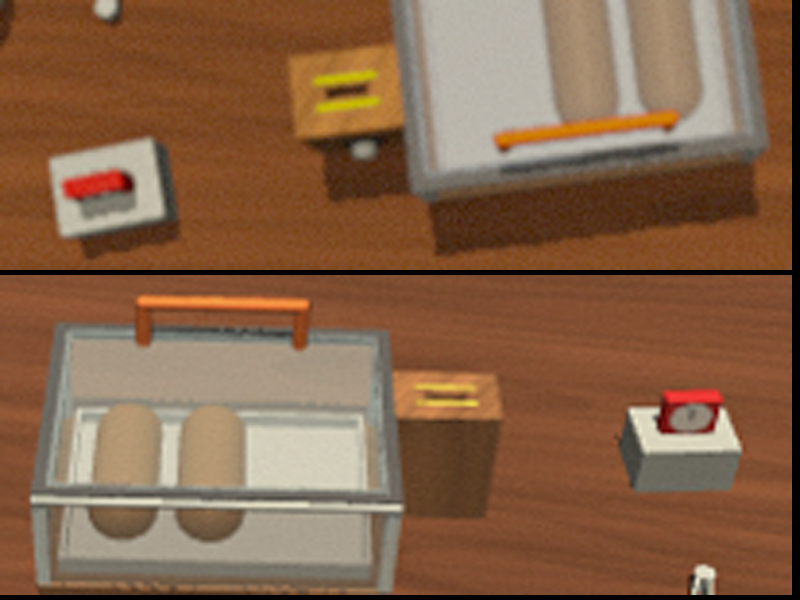

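The enlarged crops show the gauge upright in its rest, with the red top at (98,185) in the crop. The slot lies between the strips at (347,91), and the orange bar runs from (500,140) to (675,118). The case is yawed about +6.5°, and the gauge about +11°. Next I'll refine these with world-frame rectangles.

Run:
```python
from h import *
T,S=load("top0"),load("scene0")
def rect(P):
    c,s,a=cv2.minAreaRect((P[:,:2]*1000).astype(np.float32))
    if s[0]>s[1]: a+=90
    a=(a+90)%180-90
    return np.round(c,1),np.round(s,1),"long-axis-from-y deg",round(a,1)
def pp(c,m,z):
    v,u=np.nonzero(m);return plane(c,np.c_[u,v],z)
for n,c,bs in(("top",T,[(172,232,215,265),(243,208,280,235),(295,220,362,242)]),("scene",S,[(425,195,465,220),(368,190,398,214),(295,165,350,190)])):
    m=mask(c,bs[0],170,5,150,90);Z=np.zeros(c["z_map"].shape);full=cloud(c,np.ones_like(m)&(c["z_map"]>0))
    zz=np.zeros(m.shape);zz[c["z_map"]>0]=full[:,2]
    X=np.zeros(m.shape+(3,));X[c["z_map"]>0]=full
    print(n,"gauge top",rect(X[m&(zz>.086)]),"z",np.median(zz[m&(zz>.086)]))
    print("  yellow",rect(pp(c,mask(c,bs[1],20,32,150,150),.12)))
    mo=mask(c,bs[2],5,15,170,110)&(zz>.165);print("  bar",rect(pp(c,mo,.170)),np.percentile(zz[mo],[50,90]))
    f=lambda lo,hi,cx,cy,rr:X[(zz>lo)&(zz<hi)&(np.hypot(X[...,0]-cx,X[...,1]-cy)<rr)]
    print("  resttop",rect(f(.044,.056,.466,.338,.065)))
    led=X[(zz>.112)&(zz<.127)&(abs(X[...,0]-.535)<.06)&(X[...,1]>.105)&(X[...,1]<.21)]
    print("  ledge",rect(led),np.median(led[:,2]))
    lid=X[(zz>.117)&(zz<.132)&(abs(X[...,0]-.6)<.16)&(X[...,1]<.3)&(X[...,1]>-.2)]
    print("  lid+ledge",rect(lid),np.median(lid[:,2]))
    # blue/bystander clearance
m=mask(T,(172,225,220,270),0,179,0,150)
print(rect(pp(T,mask(T,(170,225,220,270),0,179,0,150)&(cv2.cvtColor(T["image"],cv2.COLOR_RGB2HSV)[...,1]<50),.05)))
```

```text
top gauge top (array([465.1, 339.4]), array([13.2, 42.2]), 'long-axis-from-y deg', 14.3) z 0.09175966879495911
  yellow (array([533.4, 149.1]), array([29.1, 48.6]), 'long-axis-from-y deg', 7.7)
  bar (array([501.9, -28.1]), array([  9.7, 125. ]), 'long-axis-from-y deg', 8.1) [0.17549776 0.17834442]
  resttop (array([466.6, 341.3]), array([61.3, 82.1]), 'long-axis-from-y deg', 12.3)
  ledge (array([544.8, 144.9]), array([81.5, 88.8]), 'long-axis-from-y deg', 7.5) 0.12039418972718174
  lid+ledge (array([583.5,  23.1]), array([224.7, 340.7]), 'long-axis-from-y deg', 7.6) 0.12661828448361745
scene gauge top (array([466.4, 338.5]), array([22.5, 42.6]), 'long-axis-from-y deg', 18.2) z 0.08961227552259377
  yellow (array([529.7, 145.5]), array([26.6, 44.1]), 'long-axis-from-y deg', 9.9)
  bar (array([501.4, -30.5]), array([ 18.9, 128.7]), 'long-axis-from-y deg', 10.0) [0.17279445 0.17666494]
  resttop (array([464.6, 337.7]), array([66.9, 82.3]), 'long-axis-from-y deg', 11.8)
  ledge (array([542.9, 143.2]), array([94.2, 85.6]), 'long-axis-from-y deg', -82.6) 0.11872735835690196
  lid+ledge (array([581. ,  20.5]), array([231.6, 338.9]), 'long-axis-from-y deg', 7.8) 0.12526458201377721
(array([465.6, 341.5]), array([60.3, 79.9]), 'long-axis-from-y deg', 11.9)
```

```bash
cat > go.py <<'E'
import sys;from h import *;from bench import r
# target TCP x y z (mm), direction of tool y in deg -> tool-frame shift/turn in full-scale units
x,y,z,a=map(float,sys.argv[1:5]);s=r.read_state();C=R.from_quat(s["eef_rot"])
a=np.deg2rad(a);Y=np.array([np.cos(a),np.sin(a),0]);Z=np.array([0,0,-1.]);G=R.from_matrix(np.c_[np.cross(Y,Z),Y,Z])
d=C.inv().apply(np.array([x,y,z])/1000-s["ee_pos"])/.15;w=(C.inv()*G).as_rotvec()/(2*np.pi)
print("dp",d.round(4).tolist(),"rot",w.round(4).tolist(),"t",round(s["time"],2),"max",abs(d).max().round(2),"q",s["joint_positions"].round(2).tolist())
E
python3 go.py 400 -300 250 -30; python3 go.py 465.5 339 200 12
```

```text
dp [1.9055, -1.4295, -0.186] rot [-0.0002, -0.0001, -0.1159] t 0.1 max 1.91 q [1.23, 0.33, -0.06, 1.46, 0.02, 1.35, -0.09]
dp [3.6557, -5.3374, 0.152] rot [-0.0002, -0.0001, -0.2326] t 0.1 max 5.34 q [1.23, 0.33, -0.06, 1.46, 0.02, 1.35, -0.09]
```

```bash
M='python3 -m pendant'
$M '[{"dp":[0.5,-0.37,-0.2],"rotation":[0,0,-0.03],"jaw":1},{"dp":[0.95,-0.7,-0.2],"rotation":[0,0,-0.055],"jaw":1},{"dp":[0.95,-0.7,-0.2],"rotation":[0,0,-0.058],"jaw":1},{"dp":[0.95,-0.7,-0.2],"rotation":[0,0,-0.058],"jaw":1}]'
python3 go.py 400 -300 250 -30
```

```text
time: 0.6
ee_pos: [0.3018, -0.4457, 0.2533]
eef_rot: [0.941, 0.338, 0.001, 0.0]
ft_force: [-0.6, -0.7, 0.6]
width: 0.0871
grip_force: 0.0
dp [1.1231, -0.3318, 0.0227] rot [0.0002, -0.0001, -0.0568] t 0.6 max 1.12 q [1.09, 0.14, -0.22, 1.64, 0.03, 1.37, -0.01]
```

```bash
M='python3 -m pendant'
$M '[{"dp":[0.38,-0.11,0],"rotation":[0,0,-0.027],"jaw":1},{"dp":[0.76,-0.22,0],"rotation":[0,0,-0.055],"jaw":1},{"dp":[1,-0.3,0],"rotation":[0,0,-0.057],"jaw":1},{"dp":[1,-0.3,0],"rotation":[0,0,-0.057],"jaw":1}]'
python3 go.py 420 -120 250 -15
```

```text
time: 1.1
ee_pos: [0.3876, -0.3176, 0.2525]
eef_rot: [0.866, 0.499, 0.0, -0.0]
ft_force: [-0.5, -0.5, -1.1]
width: 0.0868
grip_force: 0.0
dp [1.248, -0.4735, 0.0169] rot [0.0, -0.0001, -0.0419] t 1.1 max 1.25 q [0.95, 0.06, -0.37, 1.72, 0.02, 1.36, 0.05]
```

```bash
M='python3 -m pendant'
$M '[{"dp":[0.36,-0.14,0],"rotation":[0,0,-0.02],"jaw":1},{"dp":[0.7,-0.26,0],"rotation":[0,0,-0.03],"jaw":1},{"dp":[1,-0.38,0],"rotation":[0,0,-0.042],"jaw":1},{"dp":[1,-0.38,0],"rotation":[0,0,-0.042],"jaw":1}]'
python3 go.py 430 50 250 0
```

```text
time: 1.6
ee_pos: [0.4132, -0.1596, 0.2528]
eef_rot: [0.793, 0.609, 0.0, 0.0]
ft_force: [-0.7, -1.1, -0.4]
width: 0.0869
grip_force: 0.0
dp [1.3788, -0.253, 0.018] rot [0.0001, 0.0001, -0.0416] t 1.6 max 1.38 q [0.82, -0.07, -0.52, 1.84, -0.03, 1.36, 0.04]
```

```bash
M='python3 -m pendant'
$M '[{"dp":[0.36,-0.07,0],"rotation":[0,0,-0.015],"jaw":1},{"dp":[0.7,-0.13,0],"rotation":[0,0,-0.03],"jaw":1},{"dp":[1,-0.18,0],"rotation":[0,0,-0.042],"jaw":1},{"dp":[1,-0.18,0],"rotation":[0,0,-0.042],"jaw":1}]'
python3 go.py 455 190 250 12
```

```text
time: 2.1
ee_pos: [0.4265, -0.0084, 0.2528]
eef_rot: [0.707, 0.708, 0.0, 0.0]
ft_force: [-0.0, -0.9, -0.4]
width: 0.0866
grip_force: 0.0
dp [1.3226, 0.1913, 0.0186] rot [0.0001, -0.0, -0.0331] t 2.1 max 1.32 q [0.67, -0.11, -0.69, 1.87, -0.07, 1.36, -0.0]
```

```bash
M='python3 -m pendant'
$M '[{"dp":[0.36,0.05,0],"rotation":[0,0,-0.012],"jaw":1},{"dp":[0.7,0.1,0],"rotation":[0,0,-0.024],"jaw":1},{"dp":[1,0.14,0],"rotation":[0,0,-0.033],"jaw":1},{"dp":[1,0.14,0],"rotation":[0,0,-0.033],"jaw":1}]'
python3 go.py 465 290 220 12
```

```text
time: 2.6
ee_pos: [0.4481, 0.1413, 0.2524]
eef_rot: [0.63, 0.776, 0.0, -0.001]
ft_force: [0.1, -1.0, -0.3]
width: 0.0869
grip_force: 0.0
dp [0.9464, 0.3145, 0.2172] rot [-0.0, -0.0002, -0.0003] t 2.6 max 0.95 q [0.5, 0.02, -0.89, 1.77, 0.01, 1.36, -0.19]
```

```bash
M='python3 -m pendant'
$M '[{"dp":[0.36,0.12,0],"rotation":[0,0,0],"jaw":1},{"dp":[0.7,0.23,0.1],"rotation":[0,0,0],"jaw":1},{"dp":[0.95,0.31,0.22],"rotation":[0,0,0],"jaw":1},{"dp":[0.95,0.31,0.22],"rotation":[0,0,0],"jaw":1}]'
python3 go.py 465.5 339 140 12
```

```text
time: 3.1
ee_pos: [0.464, 0.2892, 0.2172]
eef_rot: [0.631, 0.776, -0.001, -0.001]
ft_force: [-0.3, -0.8, 0.1]
width: 0.087
grip_force: 0.0
dp [0.3228, 0.0797, 0.5143] rot [-0.0006, -0.0001, -0.0006] t 3.1 max 0.51 q [0.2, 0.31, -0.99, 1.64, 0.26, 1.35, -0.63]
```

```bash
M='python3 -m pendant'
$M '[{"dp":[0.32,0.08,0.15],"rotation":[0,0,0],"jaw":1},{"dp":[0.32,0.08,0.51],"rotation":[0,0,0],"jaw":1},{"dp":[0.32,0.08,0.51],"rotation":[0,0,0],"jaw":1},{"dp":[0.32,0.08,0.51],"rotation":[0,0,0],"jaw":1}]'
python3 go.py 465.5 339 59 12
python3 - <<'E'
from h import *;from bench import camera
for n in("top","scene"):
    c=camera(n);pickle.dump(c,open(n+"1.pkl","wb"))
a=load("top1")["image"][205:285,145:245,::-1];b=load("scene1")["image"][150:230,400:500,::-1]
cv2.imwrite("pics/p1.png",cv2.resize(np.hstack([a,b]),None,fx=4,fy=4,interpolation=2))
E
```

```text
time: 3.6
ee_pos: [0.4676, 0.3373, 0.1447]
eef_rot: [0.632, 0.775, 0.0, 0.001]
ft_force: [0.5, 0.3, 0.7]
width: 0.0871
grip_force: 0.0
dp [0.0145, -0.0122, 0.5715] rot [0.0002, 0.0001, -0.0011] t 3.6 max 0.57 q [0.06, 0.44, -0.96, 1.65, 0.38, 1.24, -0.78]
```

View pics/p1.png

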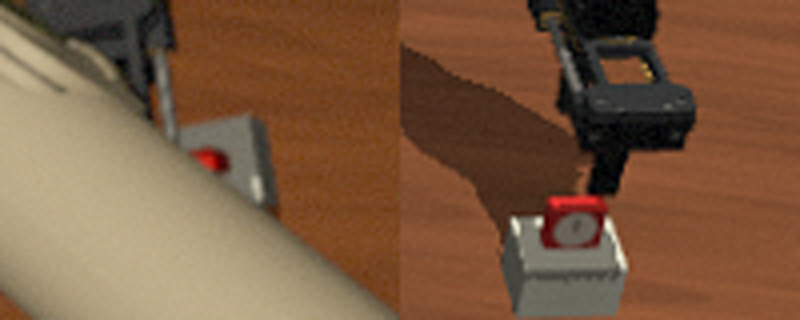

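The arm hides most of the gauge in the top view. In the scene view the fingers hang above the red head, centred at about (575,220) in the crop, and aligned with it. I'll descend now.

```bash
M='python3 -m pendant'
$M '[{"dp":[0.015,-0.012,0.2],"rotation":[0,0,0],"jaw":1},{"dp":[0.015,-0.012,0.4],"rotation":[0,0,0],"jaw":1},{"dp":[0.015,-0.012,0.565],"rotation":[0,0,0],"jaw":1},{"dp":[0.015,-0.012,0.565],"rotation":[0,0,0],"jaw":1},{"dp":[0.015,-0.012,0.565],"rotation":[0,0,0],"jaw":1}]'
python3 go.py 465.5 339 60 12
python3 - <<'E'
from h import *;from bench import camera
c=camera("scene");pickle.dump(c,open("scene2.pkl","wb"))
cv2.imwrite("pics/p2.png",cv2.resize(c["image"][165:235,395:495,::-1],None,fx=6,fy=6,interpolation=2))
E
```

```text
time: 4.32
ee_pos: [0.4645, 0.3412, 0.0602]
eef_rot: [0.631, 0.776, 0.001, 0.0]
ft_force: [0.8, 0.9, -0.0]
width: 0.0869
grip_force: 0.0
dp [-0.0156, 0.0033, 0.0013] rot [0.0004, -0.0001, -0.0007] t 4.33 max 0.02 q [0.0, 0.54, -0.9, 1.73, 0.47, 1.1, -0.84]
```

View pics/p2.png

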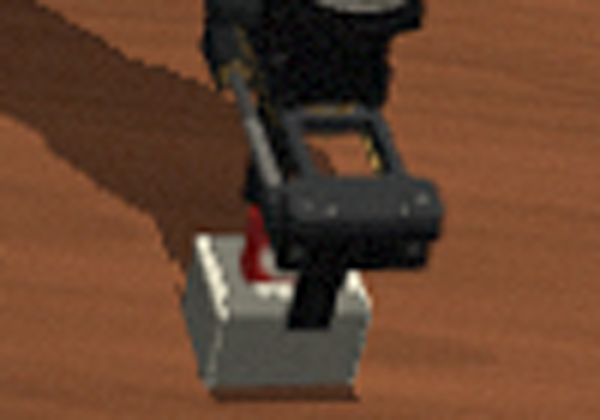

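The scene view shows the near finger at (315,290) in the crop, in front of the head whose left edge is at 245. That is centred to within a few mm and standing clear of the rest. I'll close the gripper.

```bash
M='python3 -m pendant'
$M '[{"dp":[-0.012,0,0],"rotation":[0,0,0],"jaw":0.5},{"dp":[-0.012,0,0],"rotation":[0,0,0],"jaw":0.1},{"dp":[-0.012,0,0],"rotation":[0,0,0],"jaw":0},{"dp":[-0.012,0,0],"rotation":[0,0,0],"jaw":0},{"dp":[-0.012,0,0],"rotation":[0,0,0],"jaw":0},{"dp":[-0.012,0,0],"rotation":[0,0,0],"jaw":0},{"dp":[-0.012,0,0],"rotation":[0,0,0],"jaw":0},{"dp":[-0.012,0,0],"rotation":[0,0,0],"jaw":0}]' 25
python3 go.py 465.5 339 210 12
```

```text
time: 5.38
ee_pos: [0.4639, 0.339, 0.0583]
eef_rot: [0.631, 0.776, -0.0, 0.0]
ft_force: [0.6, 0.0, -0.1]
width: 0.0155
grip_force: 25.0
dp [-0.0022, 0.0105, -1.0116] rot [0.0, 0.0, -0.0006] t 5.38 max 1.01 q [0.01, 0.54, -0.9, 1.74, 0.47, 1.1, -0.84]
```

Gripped, opening 15.5 mm as expected for the 16 mm head. The next move is straight up.

```bash
M='python3 -m pendant'
$M '[{"dp":[0,0,-0.1],"rotation":[0,0,0],"jaw":0},{"dp":[0,0,-0.25],"rotation":[0,0,0],"jaw":0},{"dp":[0,0,-0.45],"rotation":[0,0,0],"jaw":0},{"dp":[0,0,-0.7],"rotation":[0,0,0],"jaw":0},{"dp":[0,0,-0.95],"rotation":[0,0,0],"jaw":0},{"dp":[0,0,-0.95],"rotation":[0,0,0],"jaw":0},{"dp":[0,0,-0.95],"rotation":[0,0,0],"jaw":0}]'
python3 go.py 500 250 205 7.7
python3 - <<'E'
from h import *;from bench import camera
c=camera("scene");pickle.dump(c,open("scene3.pkl","wb"))
cv2.imwrite("pics/p3.png",cv2.resize(c["image"][120:230,360:490,::-1],None,fx=5,fy=5,interpolation=2))
E
```

```text
time: 6.25
ee_pos: [0.4638, 0.3389, 0.2011]
eef_rot: [0.631, 0.776, 0.0, 0.0]
ft_force: [-0.0, -0.4, -1.6]
width: 0.0158
grip_force: 25.0
dp [-0.6293, 0.1155, -0.0257] rot [0.0001, 0.0001, 0.0114] t 6.25 max 0.63 q [0.08, 0.39, -0.99, 1.59, 0.33, 1.34, -0.75]
```

View pics/p3.png

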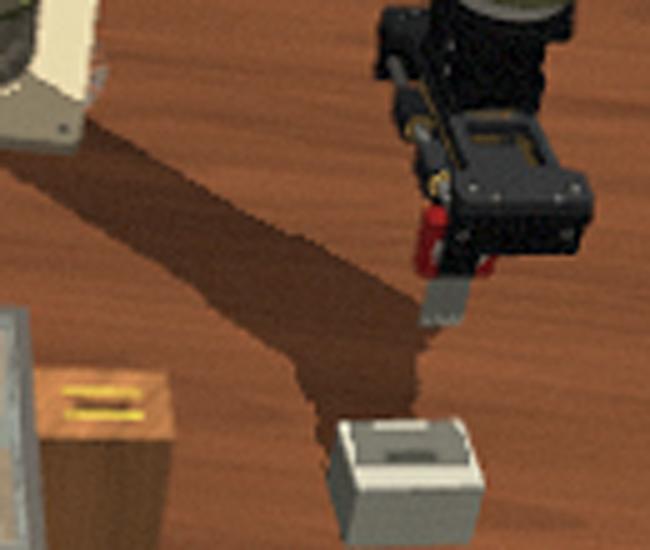

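The crop shows the gauge lifted cleanly, with the head spanning columns 418–493 and the blade tip at about (442,322). I'll check for tilt and in-hand offset against projected points. The slot's dark mouth between the strips is at (104,403), so I'll re-measure that too.

Run:
```python
from h import *
c=load("scene3");T=load("top0")
def proj(c,P):
    M=np.linalg.inv(c["T"]);return cv2.projectPoints(np.array(P,float),cv2.Rodrigues(M[:3,:3])[0],M[:3,3],c["mtx"],c["distortion"])[0][:,0]
o=np.array([.4638,.3389,0]);a=np.deg2rad(12);y=np.array([-np.sin(a),np.cos(a),0]);x=np.array([np.cos(a),np.sin(a),0])
pts=[o+y*w+x*t+np.array([0,0,z]) for w,t,z in((-.013,.002,.1528),(.013,.002,.1528),(-.013,.002,.1878),(.013,.002,.1878),(-.023,.008,.1928),(.023,.008,.1928))]
print("crop px expected: tipL tipR blade-topL,R headL,R\n",((proj(c,pts)-[360,120])*5+2).round(0).tolist())
# slot dark pixels in both views (weighted centroid between strips)
for n,c,(x0,y0,x1,y1) in(("top",T,(250,214,272,227)),("sc",c,(372,196,392,206))):
    g=c["image"][y0:y1,x0:x1].max(2).astype(float);yl=mask(c,(x0,y0,x1,y1),20,32,130,130)
    m=g<95
    v,u=np.nonzero(m);print(n,m.sum(),plane(c,[[u.mean()+x0,v.mean()+y0]],.12).round(4))
    v,u=np.nonzero(yl);k=cv2.kmeans(np.float32(v)[:,None],2,None,(3,20,.1),5,0);L=k[1].ravel()
    cs=[(u[L==i].mean(),v[L==i].mean()) for i in(0,1)];print("  strips",plane(c,cs,.12).round(4).tolist(),"mid",plane(c,cs,.12).mean(0).round(4))
    for i in(0,1):
        q=plane(c,np.c_[u[L==i],v[L==i]].astype(float),.12);f=np.polyfit(q[:,1],q[:,0],1);print("   yaw",np.rad2deg(-np.arctan(f[0])).round(1))
```

```text
crop px expected: tipL tipR blade-topL,R headL,R
 [[421.0, 327.0], [463.0, 326.0], [431.0, 280.0], [474.0, 280.0], [418.0, 280.0], [495.0, 279.0]]
top 19 [[0.5336 0.1488 0.12  ]]
  strips [[0.543, 0.1501, 0.12], [0.5231, 0.1479, 0.12]] mid [0.533 0.149 0.12 ]
   yaw 6.7
   yaw 7.3
sc 0 [[nan nan nan]]
  strips [[0.5406, 0.1474, 0.12], [0.5199, 0.1429, 0.12]] mid [0.5302 0.1451 0.12  ]
   yaw 9.8
   yaw 7.6<stdin>:12: RuntimeWarning: Mean of empty slice.
  ret = ret.dtype.type(ret / rcount)
```

```bash
M='python3 -m pendant'; 
$M '[{"dp":[-0.2,0.05,-0.02],"rotation":[0,0,0.006],"jaw":0},{"dp":[-0.45,0.09,-0.02],"rotation":[0,0,0.011],"jaw":0},{"dp":[-0.63,0.115,-0.02],"rotation":[0,0,0.0114],"jaw":0},{"dp":[-0.63,0.115,-0.02],"rotation":[0,0,0.0114],"jaw":0}]'
python3 go.py 531.6 147 180 7.6
```

```text
time: 6.8
ee_pos: [0.5008, 0.2472, 0.2027]
eef_rot: [0.66, 0.752, -0.001, 0.0]
ft_force: [-0.1, -0.1, -1.0]
width: 0.016
grip_force: 25.0
dp [-0.6891, 0.1174, 0.1522] rot [-0.0003, 0.0002, -0.0004] t 6.8 max 0.69 q [0.25, 0.34, -0.96, 1.63, 0.29, 1.33, -0.62]
```

```bash
M='python3 -m pendant'; 
$M '[{"dp":[-0.2,0.035,0],"rotation":[0,0,0],"jaw":0},{"dp":[-0.45,0.08,0],"rotation":[0,0,0],"jaw":0},{"dp":[-0.69,0.118,0.05],"rotation":[0,0,0],"jaw":0},{"dp":[-0.69,0.118,0.15],"rotation":[0,0,0],"jaw":0},{"dp":[-0.69,0.118,0.15],"rotation":[0,0,0],"jaw":0},{"dp":[-0.69,0.118,0.15],"rotation":[0,0,0],"jaw":0}]'
python3 go.py 531.6 147 178 7.6
python3 - <<'E'
from h import *;from bench import camera,r
for n in("top","scene"):
    c=camera(n);pickle.dump(c,open(n+"4.pkl","wb"))
a=load("top4")["image"][185:245,220:320,::-1];b=load("scene4")["image"][155:215,340:440,::-1]
cv2.imwrite("pics/p4.png",cv2.resize(np.vstack([a,b]),(500,600),interpolation=2) if 0 else np.vstack([cv2.resize(a,(500,300),interpolation=2),cv2.resize(b,(500,300),interpolation=2)]))
s=r.read_state();p=s["ee_pos"];a=np.deg2rad(7.6);y=np.array([-np.sin(a),np.cos(a),0]);x=np.array([np.cos(a),np.sin(a),0])
M=np.linalg.inv(c["T"])
pts=[p+y*w+x*t+np.array([0,0,z-.0083]) for w,t,z in((-.013,.002,-.04),(.013,.002,-.04),(-.023,.008,0),(.023,.008,0))]
q=cv2.projectPoints(np.array(pts),cv2.Rodrigues(M[:3,:3])[0],M[:3,3],c["mtx"],c["distortion"])[0][:,0]
print(((q-[340,155])*5+[2,302]).round().tolist())
E
```

```text
time: 7.55
ee_pos: [0.5309, 0.1516, 0.1815]
eef_rot: [0.657, 0.754, 0.0, -0.0]
ft_force: [0.2, -0.3, -0.4]
width: 0.0157
grip_force: 25.0
dp [-0.0308, 0.0007, 0.0235] rot [-0.0, -0.0001, 0.0006] t 7.55 max 0.03 q [0.41, 0.33, -0.92, 1.67, 0.27, 1.27, -0.43]
[[192.0, 514.0], [237.0, 515.0], [181.0, 467.0], [262.0, 469.0]]
```

View pics/p4.png

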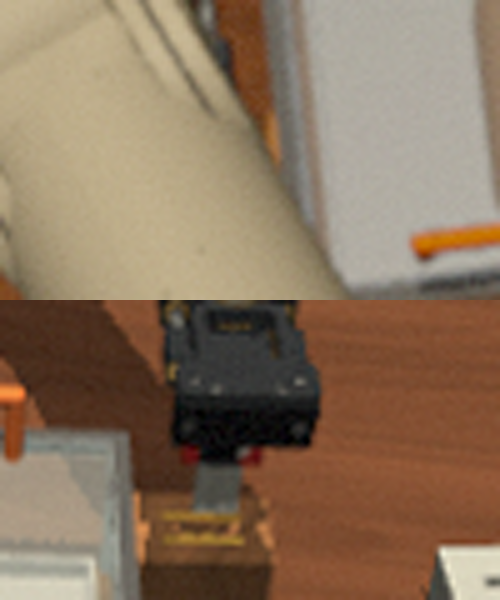

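The scene view shows the blade tip (192–240, row 512) right above the strips, and it matches the robot-projected tip to about 1 mm. So the scene camera agrees with the robot here. I'll average out the noise in the pose readings and the strip centre.

```bash
python3 - <<'E'
from h import *;from bench import camera,r
P=[]
for i in range(10): camera("scene");P.append(r.read_state()["ee_pos"])
P=np.array(P);print("tcp mean",P.mean(0).round(4),"std",P.std(0).round(4))
def mid(c,b):
    m=mask(c,b,18,34,110,110);v,u=np.nonzero(m)
    im=c["image"].astype(float);w=np.clip((im[...,0]+im[...,1])/2-im[...,2]-20,0,None)[v,u]
    k=cv2.kmeans(np.float32(v)[:,None],2,None,(3,20,.1),5,0)[1].ravel()
    q=plane(c,[(np.average(u[k==i],weights=w[k==i]),np.average(v[k==i],weights=w[k==i])) for i in(0,1)],.12)
    return q.mean(0).round(4),np.linalg.norm(q[0]-q[1]).round(4)
for n in("scene0","scene1","scene2","scene3"):print(n,mid(load(n),(368,190,398,214)))
print("top0",mid(load("top0"),(243,208,280,235)))
E
python3 go.py 530.4 146.3 178 7.6
```

```text
tcp mean [0.5314 0.1501 0.1815] std [0.     0.0004 0.0002]
scene0 (array([0.5303, 0.1458, 0.12  ]), np.float64(0.0209))
scene1 (array([0.5304, 0.1452, 0.12  ]), np.float64(0.0211))
scene2 (array([0.5304, 0.1452, 0.12  ]), np.float64(0.0211))
scene3 (array([0.5303, 0.1456, 0.12  ]), np.float64(0.021))
top0 (array([0.5333, 0.1483, 0.12  ]), np.float64(0.0197))
dp [-0.0219, -0.01, 0.022] rot [0.0, 0.0, 0.0002] t 8.15 max 0.02 q [0.42, 0.33, -0.92, 1.67, 0.27, 1.27, -0.43]
```

```bash
M='python3 -m pendant'; 
$M '[{"dp":[-0.024,-0.007,0.02],"rotation":[0,0,0],"jaw":0},{"dp":[-0.024,-0.007,0.05],"rotation":[0,0,0],"jaw":0},{"dp":[-0.024,-0.007,0.08],"rotation":[0,0,0],"jaw":0},{"dp":[-0.024,-0.007,0.08],"rotation":[0,0,0],"jaw":0}]'
python3 go.py 530.4 146.3 128 7.6
```

```text
time: 8.65
ee_pos: [0.5306, 0.146, 0.1688]
eef_rot: [0.658, 0.753, -0.0, -0.0]
ft_force: [-0.0, 1.0, -0.6]
width: 0.0161
grip_force: 25.0
dp [0.0019, -0.0009, 0.2718] rot [-0.0001, 0.0, 0.0002] t 8.65 max 0.27 q [0.42, 0.34, -0.92, 1.69, 0.28, 1.25, -0.43]
```

Tip at about z=0.1205 with no contact force. I'll lower it another 7 mm, watching the force.

```bash
M='python3 -m pendant'; 
$M '[{"dp":[0,0,0.025],"rotation":[0,0,0],"jaw":0},{"dp":[0,0,0.05],"rotation":[0,0,0],"jaw":0},{"dp":[0,0,0.05],"rotation":[0,0,0],"jaw":0}]'
python3 go.py 530.4 146.3 128 7.6
```

```text
time: 9.02
ee_pos: [0.5307, 0.146, 0.1614]
eef_rot: [0.658, 0.753, -0.0, -0.0]
ft_force: [-0.5, 0.3, -1.0]
width: 0.0158
grip_force: 25.0
dp [0.002, -0.0016, 0.2228] rot [-0.0001, 0.0, 0.0002] t 9.03 max 0.22 q [0.42, 0.34, -0.91, 1.7, 0.29, 1.24, -0.43]
```

Tip at about z=0.113 with no force, so the blade is inside the slot. Continuing down.

```bash
M='python3 -m pendant'; 
$M '[{"dp":[0,0,0.05],"rotation":[0,0,0],"jaw":0},{"dp":[0,0,0.1],"rotation":[0,0,0],"jaw":0},{"dp":[0,0,0.15],"rotation":[0,0,0],"jaw":0},{"dp":[0,0,0.19],"rotation":[0,0,0],"jaw":0},{"dp":[0,0,0.19],"rotation":[0,0,0],"jaw":0}]'
python3 go.py 530.4 146.3 128 7.6
```

```text
time: 9.65
ee_pos: [0.5306, 0.146, 0.1327]
eef_rot: [0.658, 0.753, -0.0, -0.0]
ft_force: [0.3, 0.6, -1.2]
width: 0.0157
grip_force: 25.0
dp [0.0021, -0.0009, 0.0315] rot [-0.0001, 0.0, 0.0002] t 9.65 max 0.03 q [0.4, 0.37, -0.9, 1.74, 0.31, 1.19, -0.45]
```

```bash
M='python3 -m pendant'; 
$M '[{"dp":[0,0,0.015],"rotation":[0,0,0],"jaw":0},{"dp":[0,0,0.03],"rotation":[0,0,0],"jaw":0},{"dp":[0,0,0.042],"rotation":[0,0,0],"jaw":0},{"dp":[0,0,0.042],"rotation":[0,0,0],"jaw":0}]'
python3 go.py 530.4 146.3 128 7.6
```

```text
time: 10.15
ee_pos: [0.531, 0.1461, 0.1282]
eef_rot: [0.658, 0.753, -0.0, 0.0]
ft_force: [-5.3, -2.1, 11.3]
width: 0.0157
grip_force: 25.0
dp [0.0019, -0.0039, 0.0012] rot [0.0001, 0.0001, 0.0002] t 10.15 max 0.0 q [0.4, 0.38, -0.9, 1.74, 0.32, 1.18, -0.46]
```

The shoulders are seated, with 11 N upward at the expected height. Now I'll release and rise.

```bash
M='python3 -m pendant'; 
$M '[{"dp":[0,0,0],"rotation":[0,0,0],"jaw":0.4},{"dp":[0,0,0],"rotation":[0,0,0],"jaw":0.8},{"dp":[0,0,0],"rotation":[0,0,0],"jaw":0.8},{"dp":[0,0,0],"rotation":[0,0,0],"jaw":0.8}]'
$M '[{"dp":[0,0,-0.15],"rotation":[0,0,0],"jaw":0.8},{"dp":[0,0,-0.4],"rotation":[0,0,0],"jaw":0.8},{"dp":[0,0,-0.75],"rotation":[0,0,0],"jaw":0.8},{"dp":[0,0,-0.85],"rotation":[0,0,0],"jaw":0.8},{"dp":[0,0,-0.85],"rotation":[0,0,0],"jaw":0.8}]'
python3 go.py 501.7 -29 240 7.7
python3 - <<'E'
from h import *;from bench import camera
c=camera("scene");pickle.dump(c,open("scene5.pkl","wb"))
cv2.imwrite("pics/p5.png",cv2.resize(c["image"][130:230,270:430,::-1],None,fx=4,fy=4,interpolation=2))
E
```

```text
time: 10.65
ee_pos: [0.5309, 0.1461, 0.1269]
eef_rot: [0.658, 0.753, -0.0, -0.0]
ft_force: [0.2, 0.1, -0.5]
width: 0.0475
grip_force: 0.0
time: 11.28
ee_pos: [0.5312, 0.1462, 0.2549]
eef_rot: [0.658, 0.753, 0.0, 0.001]
ft_force: [-0.3, -1.0, -0.7]
width: 0.0696
grip_force: 0.0
dp [-1.131, -0.3511, 0.099] rot [0.0002, 0.0, -0.0001] t 11.28 max 1.13 q [0.44, 0.27, -0.94, 1.57, 0.22, 1.41, -0.38]
```

View pics/p5.png

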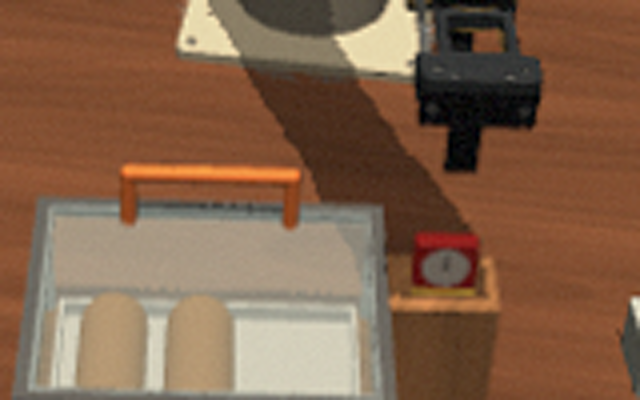

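The gauge sits home in the ledge at (447,262) in the crop, the fingers are clear above it, and the lid is still shut. Moving to the handle.

```bash
M='python3 -m pendant'; 
$M '[{"dp":[-0.3,-0.09,0],"rotation":[0,0,0],"jaw":1},{"dp":[-0.6,-0.19,0],"rotation":[0,0,0],"jaw":1},{"dp":[-0.95,-0.3,0],"rotation":[0,0,0],"jaw":1},{"dp":[-1,-0.35,0],"rotation":[0,0,0],"jaw":1},{"dp":[-1,-0.35,0],"rotation":[0,0,0],"jaw":1}]'
python3 go.py 500.8 -30 200 7.7
```

```text
time: 11.95
ee_pos: [0.4982, -0.0099, 0.2534]
eef_rot: [0.659, 0.752, -0.001, -0.001]
ft_force: [0.5, 1.0, -0.6]
width: 0.0871
grip_force: 0.0
dp [-0.1355, 0.0001, 0.3559] rot [-0.0003, -0.0, -0.0003] t 11.95 max 0.36 q [0.76, 0.11, -0.87, 1.7, 0.08, 1.37, 0.0]
```

```bash
M='python3 -m pendant'; 
$M '[{"dp":[-0.135,0,0.1],"rotation":[0,0,0],"jaw":1},{"dp":[-0.135,0,0.35],"rotation":[0,0,0],"jaw":1},{"dp":[-0.135,0,0.35],"rotation":[0,0,0],"jaw":1},{"dp":[-0.135,0,0.35],"rotation":[0,0,0],"jaw":1}]'
python3 go.py 500.8 -30 151 7.7
```

```text
time: 12.45
ee_pos: [0.502, -0.029, 0.2026]
eef_rot: [0.658, 0.753, 0.0, -0.0]
ft_force: [0.0, 0.1, 0.5]
width: 0.087
grip_force: 0.0
dp [-0.0054, -0.0091, 0.3439] rot [0.0001, -0.0001, 0.0002] t 12.45 max 0.34 q [0.76, 0.16, -0.86, 1.77, 0.12, 1.27, 0.01]
```

```bash
M='python3 -m pendant'; 
$M '[{"dp":[-0.005,-0.008,0.15],"rotation":[0,0,0],"jaw":1},{"dp":[-0.005,-0.008,0.34],"rotation":[0,0,0],"jaw":1},{"dp":[-0.005,-0.008,0.34],"rotation":[0,0,0],"jaw":0.6},{"dp":[-0.005,-0.008,0.34],"rotation":[0,0,0],"jaw":0.4}]'
$M '[{"dp":[0,0,0],"rotation":[0,0,0],"jaw":0.2},{"dp":[0,0,0],"rotation":[0,0,0],"jaw":0},{"dp":[0,0,0],"rotation":[0,0,0],"jaw":0},{"dp":[0,0,0],"rotation":[0,0,0],"jaw":0},{"dp":[0,0,0],"rotation":[0,0,0],"jaw":0}]' 20
python3 - <<'E'
from h import *;from bench import r
s=r.read_state();p=s["ee_pos"];C=R.from_quat(s["eef_rot"]);a=np.deg2rad(7.7);print(p,s["ft_force"],s["joint_positions"].round(2))
x=np.array([np.cos(a),np.sin(a),0])
for t in(5,10,15,20,25,30,35,40,45):
    f=np.arctan2(50,195);g=f+np.deg2rad(t);d=.2013*(x*(np.cos(f)-np.cos(g))+np.array([0,0,np.sin(g)-np.sin(f)]))
    print(t,(C.inv().apply(d)/.15).round(3),d.round(4))
E
```

```text
time: 12.95
ee_pos: [0.5015, -0.0303, 0.1527]
eef_rot: [0.658, 0.753, 0.001, 0.001]
ft_force: [-0.4, -0.4, -0.4]
width: 0.0742
grip_force: 0.0
time: 13.58
ee_pos: [0.5005, -0.0306, 0.151]
eef_rot: [0.658, 0.753, -0.0, 0.0]
ft_force: [-0.4, 0.1, 0.6]
width: 0.0251
grip_force: 0.0
[ 0.50050318 -0.03057254  0.15100509] [-0.38208812  0.10360259  0.55853351] [ 0.75  0.21 -0.85  1.84  0.17  1.17 -0.02]
5 [ 0.     0.034 -0.112] [0.0051 0.0007 0.0168]
10 [ 0.     0.078 -0.221] [0.0115 0.0016 0.0331]
15 [ 0.     0.131 -0.325] [0.0194 0.0026 0.0488]
20 [ 0.     0.192 -0.425] [0.0286 0.0039 0.0637]
25 [ 0.     0.263 -0.518] [0.039  0.0053 0.0777]
30 [ 0.     0.341 -0.605] [0.0507 0.0068 0.0908]
35 [ 0.     0.426 -0.685] [0.0634 0.0086 0.1028]
40 [ 0.     0.518 -0.758] [0.0771 0.0104 0.1136]
45 [ 0.     0.616 -0.822] [0.0916 0.0124 0.1232]
```

```bash
M='python3 -m pendant'; 
$M '[{"dp":[0,0,0],"rotation":[0,0,0],"jaw":0},{"dp":[0,0,0],"rotation":[0,0,0],"jaw":0},{"dp":[0,0,0],"rotation":[0,0,0],"jaw":0},{"dp":[0,0,0],"rotation":[0,0,0],"jaw":0}]' 20
python3 go.py 500.8 -30 151 7.7
```

```text
time: 14.08
ee_pos: [0.4993, -0.0308, 0.1508]
eef_rot: [0.658, 0.753, -0.001, -0.001]
ft_force: [-6.8, -0.1, 4.5]
width: 0.0113
grip_force: 20.0
dp [0.0037, 0.0104, -0.0015] rot [-0.0004, 0.0, -0.0001] t 14.07 max 0.01 q [0.75, 0.21, -0.85, 1.84, 0.17, 1.17, -0.02]
```

Gripped on the bar, opening 11.3 mm. I'll raise it along the arc, to about 20° first.

```bash
M='python3 -m pendant'; 
$M '[{"dp":[0,0.01,-0.05],"rotation":[0,0,0],"jaw":0},{"dp":[0,0.034,-0.112],"rotation":[0,0,0],"jaw":0},{"dp":[0,0.055,-0.165],"rotation":[0,0,0],"jaw":0},{"dp":[0,0.078,-0.221],"rotation":[0,0,0],"jaw":0},{"dp":[0,0.104,-0.275],"rotation":[0,0,0],"jaw":0},{"dp":[0,0.131,-0.325],"rotation":[0,0,0],"jaw":0},{"dp":[0,0.16,-0.375],"rotation":[0,0,0],"jaw":0},{"dp":[0,0.192,-0.425],"rotation":[0,0,0],"jaw":0}]'
```

```text
time: 15.08
ee_pos: [0.5271, -0.027, 0.2151]
eef_rot: [0.658, 0.753, -0.002, -0.002]
ft_force: [-14.1, -0.6, 6.4]
width: 0.0109
grip_force: 20.0
```

```bash
M='python3 -m pendant'; 
$M '[{"dp":[0,0.02,-0.055],"rotation":[0,0,0],"jaw":0},{"dp":[0,0.056,-0.105],"rotation":[0,0,0],"jaw":0},{"dp":[0,0.095,-0.15],"rotation":[0,0,0],"jaw":0},{"dp":[0,0.135,-0.195],"rotation":[0,0,0],"jaw":0},{"dp":[0,0.176,-0.236],"rotation":[0,0,0],"jaw":0},{"dp":[0,0.22,-0.276],"rotation":[0,0,0],"jaw":0},{"dp":[0,0.22,-0.276],"rotation":[0,0,0],"jaw":0}]'
```

```text
time: 15.95
ee_pos: [0.5621, -0.0223, 0.2566]
eef_rot: [0.658, 0.753, -0.0, 0.0]
ft_force: [-2.3, -1.5, -1.3]
width: 0.0113
grip_force: 20.0
```

```bash
M='python3 -m pendant'; 
$M '[{"dp":[0,0.04,-0.035],"rotation":[0,0,0],"jaw":0},{"dp":[0,0.085,-0.068],"rotation":[0,0,0],"jaw":0},{"dp":[0,0.13,-0.1],"rotation":[0,0,0],"jaw":0},{"dp":[0,0.172,-0.125],"rotation":[0,0,0],"jaw":0},{"dp":[0,0.172,-0.125],"rotation":[0,0,0],"jaw":0},{"dp":[0,0.172,-0.125],"rotation":[0,0,0],"jaw":0},{"dp":[0,0.172,-0.125],"rotation":[0,0,0],"jaw":0}]'
python3 - <<'E'
from h import *;from bench import camera,r
P=[];F=[]
for i in range(6):
    c=camera("scene");s=r.read_state();P.append(s["ee_pos"]);F.append(s["ft_force"])
t=camera("top");p=np.mean(P,0);print(p,np.mean(F,0).round(1),s["width"],s["grip_force"],s["time"])
d=p-[.4993,-.0308,.1508];a=np.deg2rad(7.7);dx=d[0]*np.cos(a)+d[1]*np.sin(a)
print("lid deg",np.rad2deg(np.arctan2(.050+d[2],.195-dx)-np.arctan2(50,195)),"radius",np.hypot(.05+d[2],.195-dx))
# lid panel slope from depth: points behind/below the bar
for k in(c,t):
    Q=cloud(k,k["z_map"]>0);q=(Q-[p[0],p[1],0])[:,:2];X=np.c_[q@[np.cos(a),np.sin(a)],q@[-np.sin(a),np.cos(a)],Q[:,2]]
    m=(abs(X[:,1])<.14)&(abs(X[:,1])>.1)&(X[:,0]>-.1)&(X[:,0]<.1)&(X[:,2]>.15)&(X[:,2]<.33)
    if m.sum()>20:print(m.sum(),"frame slope deg",np.rad2deg(np.arctan(np.polyfit(X[m,0],X[m,2],1)[0])))
cv2.imwrite("pics/p6.png",cv2.resize(c["image"][60:290,190:470,::-1],None,fx=2.5,fy=2.5,interpolation=2))
E
```

```text
time: 16.82
ee_pos: [0.5877, -0.0189, 0.276]
eef_rot: [0.658, 0.753, 0.0, 0.0]
ft_force: [-4.8, -0.8, 4.7]
width: 0.0108
grip_force: 20.0
[ 0.58770675 -0.01886788  0.27593179] [-5.1 -1.7  5.5] 0.0110182330029367 20.00053435564041 17.125
lid deg 44.483740731939534 radius 0.20460453912831747
1488 frame slope deg -43.57802555957873
1016 frame slope deg -43.535428343546734
```

View pics/p6.png

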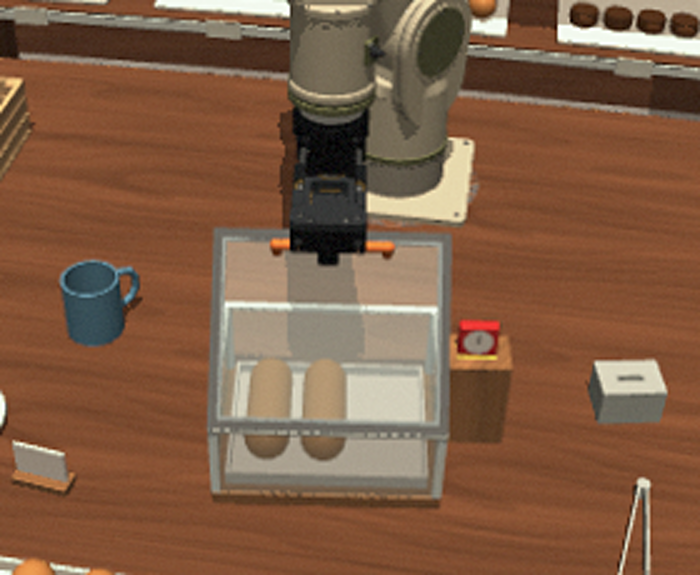

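The lid is open at about 44° by both the arc geometry and the depth slope. The gripper holds it by the bar, the gauge is seated at (479,340), and the mug, ticket and tongs in view look undisturbed. Handing in.

```bash
python3 -c "
from bench import r
print(r.close_job())"
```

```text
the job is handed in; nothing more can be done
None
```

I pushed the gauge fully home in the slot and let go of it with the lid still shut, then raised the lid and handed the job in with the gripper holding it at about 44°; no verdict came back.

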